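Eject the tested battery pack and lay it in the tray

ROBOT

A 6-joint arm with a two-finger parallel gripper is mounted at the origin on the work surface. World frame = base frame: x ahead of the robot, y to its left, z up, the work surface at z = 0. Lengths are in m, angles in degrees, forces in N, time in s.
With the tool pointing down it reaches from about 0.35 to 0.875 m from the base axis. Payload 4.2 kg.
Tool frame: the origin (TCP) lies on the centre line of the jaws, within the pads' length; the fingertips stand 22 mm ahead of it and the grasp point (between the pads) lies 3 mm ahead of it; z points along the fingers, y is the line along which they close (so a half turn about z gives the same grasp; the last joint's range is limited). The gripper opens to 87 mm and grips with 3 to 60 N. Pads are 19 mm wide; open, the fingers measure 117 mm over their backs; the gripper's body (75 mm by 190 mm) begins 51 mm behind the grasp point.
Start: joints at [85.233, 22.042, 0.453, 0, -68.411, -14.817], TCP at [0.209, 0.589, 0.245] pointing down, gripper open.
Joint ranges: [-179.83, 179.83], [-69.29, 118.12], [-61.27, 80.66], [-181.25, 117.63], [-171.15, -9.14], [-177.46, 177.46]. Speed limits (degrees/s): [159.86, 159.86, 180, 180, 180, 180].

INTERFACE

Orientations are given as [roll, pitch, yaw] about the fixed x, y, z axes, in that order (R = Rz(yaw) Ry(pitch) Rx(roll)).
In Python, from rig import env gives the robot as it stands. The module is installed in compiled form; this text tells all that it offers.
- The arm moves only by the tool drive_tool, never from a script. Its argument "deltas" is a list of rows, each an object with "linear": the shift along the tool's x, y, z in m, a list of three; "rot": the turn, a rotation vector about the tool's x, y, z in degrees, a list of three. In form: [{"linear": [x, y, z], "rot": [ax, ay, az]}, ...]. A call has 1 to 10 rows; each row shifts and turns the commanded pose from where the row before left it, along the tool's axes as they then stand; what a row does not reach is not made up. A row lasts 1/8 s, in which the tool goes at most 62.5 mm and 10.7 degrees, less where a joint would pass 70% of its speed; a pose out of reach is approached as far as the arm can. A call is refused whole if a number of a shift passes 0.0625 or a number of a turn 10.7, either way. A call with a gripper value outside its range is refused whole. "hand" is the closure in counts, from 0 (fully open) to 255 (shut), set as the call begins (left out, the last holds). The fingers move at their own pace and stop on an object; "force" is the grip in N (left out, the last holds). Time passes only in rows, so rows that do not move let the fingers close. It gives the time, the measured TCP pose, the force, the opening and the grip force at its end, in the units of the state.
- env.observe(): the state, without advancing time (a new reading comes with each control period).
- env.grab_frame(name): name is "side" or "top"; returns the picture (400x640x3 uint8, red, green, blue); there is no depth.
- env.camera_model(name): a dict with "K" (3x3 intrinsics, pixels), "dist" ([k1, k2, p1, p2, k3] as OpenCV has them; the pictures are not rectified), "rvec" (rotation vector, rad) and "tvec" (3), from world to camera coordinates, as OpenCV has them. Camera axes: x right, y down, z forward; pixel columns grow to the right and rows downward; lengths in m; the calibration is good to about 2 mm. A picture is of the moment at which its call begins. camera_model takes no time and is no camera call.
- env.close_job(): hands the job in; it is judged then, once.
Trained networks look in the newest picture that a camera, given by its name, has taken for a name from the list of things; names that differ only in an ending like _2 or _b are one class to them, and where a whole thing is asked for, a point or a joint stands for the part that bears it (a point fixed in the world has none). Each returns a list of dicts, best first, with "score" (0 to 1); they miss things now and then, are a little off and sometimes report something else, mostly with a low value. They report only what shows in the picture. A call takes as long as a camera call.
- env.find_in(camera, label): "centre" ([column, row] in pixels, amid what is visible of it).
- env.landmark_of(camera, label): "centre" ([column, row] in pixels: a listed point, or the origin of a listed thing).
The state is a dict: "time": time; "joint_positions": joint angles; "dq": joint speeds; "joint_efforts": joint torques, N m; "tool_pos": TCP position; "ee_rot": TCP orientation; "wrist_force": force on the tool from outside, world axes, zero at the start; "ft_torque": the same for the moment, N m; "finger_gap": finger opening in m; "grasp_force": force on a finger pad.
Only numpy, scipy, OpenCV 4.12 (cv2) and the standard library are available. Lean on these libraries where they do the work, as an engineer would, in place of code of your own. Each camera call takes 0.05 s, during which the arm holds its last target. There are 200 camera calls.

TASK

One of the two battery testers shows a green lamp: press its orange eject key fully down and let it spring back up, so that its battery pack is pushed out, then draw the pack out and lay it gently, label up and flat on the floor of the blue tray, and let go. Do not drop it, leave the tester with the red lamp and its pack alone, and do not push the other things on the bench about.

Things in the scene. Friction and masses are not known exactly. Their poses are not given: they have to be found in the camera images.
- tester_ok: battery tester with a GREEN lamp at the rear of its top: grey box 80 wide (y) x 160 deep (x) x 58 mm high, fixed. Origin on the table, z up. The bay's open mouth, at x = -60 mm, faces -x (about towards the robot). An aluminium tongue, 36 mm wide, top 14 mm above the table, level with the bay floor, runs from it to x = -130 mm. Orange eject key on top at x = +20, y = 0.
- tester_busy: battery tester with a RED lamp at the rear of its top: grey box 80 wide (y) x 160 deep (x) x 58 mm high, fixed. Origin on the table, z up. The bay's open mouth, at x = -60 mm, faces -x (about towards the robot). An aluminium tongue, 36 mm wide, top 14 mm above the table, level with the bay floor, runs from it to x = -130 mm. Orange eject key on top at x = +20, y = 0.
- key_ok (a joint): green-lamp tester's eject key, m: 0 up, 0.024 fully down at its stop. Spring return; with the pack inside it takes about 4 N at the top, rising to 8 to 12 N just before the stop. A linkage moves a pusher 2.5 times as far as the key: a full press pushes the pack 55 to 60 mm out of the mouth onto the tongue. Let go, the key and pusher spring back and the pack stays out.
- key_busy (a joint): the same for the red-lamp tester
- key_top_ok (a point): centre of the top face of the green-lamp tester's orange eject key (32 x 30 mm, standing 26 mm above the tester's top when up: 84 mm above the table)
- key_top_busy (a point): the same on the red-lamp tester
- pack_ok_center (a point): centre of the green-lamp tester's pack: black block 120 (x) x 54 (y) x 36 mm high, 0.28 kg, yellow label on top (+z). At first in the bay, end nearly flush with the mouth, roofed over, 2.5 mm play each side: cannot be gripped. Once ejected, grip it over the tongue across its 54 mm, from above, and draw it 65 mm or more along the tester's -x to clear the bay. Axes as the tester's.
- pack_busy_center (a point): the same for the pack in the red-lamp tester
- tray_in (a point): centre of the inner floor of the open blue tray (5 mm above the table). The tray is fixed to the table, outside 200 (x) x 150 (y) x 34 mm high, walls 5 mm, inside 190 x 140 mm; the axes are the tray's.
- mug: white mug, 80 mm across, 92 high, bystander; origin under its centre
- jar: amber glass jar with brass lid, 72 mm across, 95 high, bystander; origin under its centre
- bowl: blue bowl, 120 mm across, 55 high, bystander; origin under its centre
- screwdriver: screwdriver, 190 mm long, lying flat, bystander; it lies along its x axis
- toy_car: red and yellow toy car, 130 mm long, 62 high, bystander; origin under its centre
- teapot: white teapot, 116 mm across without spout and handle, 100 high, bystander; origin under its centre
- pack_ok: that pack's  origin under its centre, 18 mm below point pack_ok_center; same axes

How it is judged:
By the outcome, as a careful person would: the job done as asked, in the order asked, and still so for the second after the job is handed in, with the robot touching nothing.
It also fails if it takes over 56 s, if anything falls off the work surface, if the arm or the gripper's body presses on something with over 40 N, if the wrist force passes 120 N, or if a joint passes its speed limit or range.

## Working session

There is one attempt and no reset: what is moved stays moved. The work goes in short steps, Python scripts to look and compute and a tool call to move; the robot and the scene stay as the last step left them, time stands still between calls to the robot, and variables do not carry over. Pictures are saved under pics/ and viewed, at most 10 in all, crops included, and the job is handed in when it is done.

Besides the shell and the picture viewer there is one more tool, called after ">>>" as name([rows], argument=value, ...), one row to a line, values as JSON. drive_tool: Moves the arm, as the interface text tells. Its arguments: {"type":"object","properties":{"deltas":{"type":"array"},"hand":{"type":"number"},"force":{"type":"number"}},"required":["deltas"]}

```bash
mkdir -p pics; cat > h.py <<'E'
import numpy as np, cv2
from rig import env
def ray(cam,uv):
    m=env.camera_model(cam);K=np.array(m["K"]);d=np.array(m["dist"])
    R=cv2.Rodrigues(np.array(m["rvec"]))[0];t=np.array(m["tvec"]).ravel()
    p=cv2.undistortPoints(np.array([[uv]],float),K,d).ravel()
    return -R.T@t, R.T@np.array([p[0],p[1],1])
def atz(cam,uv,z):
    c,r=ray(cam,uv); return c+r*(z-c[2])/r[2]
def proj(cam,P):
    m=env.camera_model(cam)
    return cv2.projectPoints(np.array(P,float).reshape(-1,3),np.array(m["rvec"]),np.array(m["tvec"]),np.array(m["K"]),np.array(m["dist"]))[0].reshape(-1,2)
def snap(cam,f):
    i=env.grab_frame(cam); cv2.imwrite(f"pics/{f}.png",cv2.cvtColor(i,cv2.COLOR_RGB2BGR)); return i
E
python3 - <<'E'
from h import *
np.set_printoptions(precision=3,suppress=True)
for c in("top","side"):
    snap(c,c+"0"); print(c,ray(c,(320,200)))
    for l,z in(("key_top_ok",.084),("key_top_busy",.084),("tester_ok",0),("tester_busy",0),("tray_in",.005),("pack_ok_center",.032)):
        print(l,[(np.round(r["score"],2),np.round(r["centre"]),atz(c,r["centre"],z)) for r in env.landmark_of(c,l)[:2]])
    for l in("mug","jar","bowl","screwdriver","toy_car","teapot"):
        print(l,[(np.round(r["score"],2),np.round(r["centre"]),atz(c,r["centre"],0)[:2]) for r in env.landmark_of(c,l)[:1]])
s=env.observe();print(s["time"],s["tool_pos"],s["ee_rot"],s["finger_gap"])
E
```

```text
top (array([0.565, 0.005, 1.208]), array([ 0.028, -0.018, -0.999]))
key_top_ok [(np.float64(0.48), array([403., 192.]), array([ 0.618, -0.271,  0.084]))]
key_top_busy [(np.float64(0.56), array([311., 206.]), array([0.578, 0.014, 0.084]))]
tester_ok [(np.float64(0.92), array([396., 202.]), array([ 0.589, -0.269,  0.   ]))]
tester_busy [(np.float64(0.69), array([314., 212.]), array([0.561, 0.002, 0.   ])), (np.float64(0.65), array([457., 239.]), array([ 0.462, -0.469,  0.   ]))]
tray_in [(np.float64(0.76), array([233., 204.]), array([0.588, 0.269, 0.005])), (np.float64(0.33), array([308., 202.]), array([0.591, 0.024, 0.005]))]
pack_ok_center []
mug [(np.float64(0.67), array([284., 139.]), array([0.804, 0.099]))]
jar [(np.float64(0.67), array([457., 239.]), array([ 0.464, -0.47 ]))]
bowl [(np.float64(0.71), array([451., 190.]), array([ 0.627, -0.453]))]
screwdriver [(np.float64(0.87), array([456., 240.]), array([ 0.46 , -0.466]))]
toy_car [(np.float64(0.59), array([449., 189.]), array([ 0.631, -0.448]))]
teapot [(np.float64(0.82), array([177., 193.]), array([0.628, 0.455]))]
side (array
[... 590 characters left out ...]
), array([0.595, 0.296, 0.005]))]
pack_ok_center [(np.float64(0.56), array([380., 246.]), array([ 0.605, -0.264,  0.032])), (np.float64(0.52), array([237., 175.]), array([0.608, 0.409, 0.032]))]
mug [(np.float64(0.91), array([328., 189.]), array([0.803, 0.117]))]
jar [(np.float64(0.59), array([376., 213.]), array([ 0.786, -0.118]))]
bowl [(np.float64(0.57), array([198., 187.]), array([0.477, 0.49 ]))]
screwdriver [(np.float64(0.57), array([409., 315.]), array([ 0.459, -0.462]))]
toy_car [(np.float64(0.58), array([435., 276.]), array([ 0.633, -0.433]))]
teapot [(np.float64(0.89), array([238., 177.]), array([0.632, 0.444]))]
1.3 [0.209 0.589 0.245] [179.999  -0.    -19.581] 0.08691767328806259
```

View pics/top0.png

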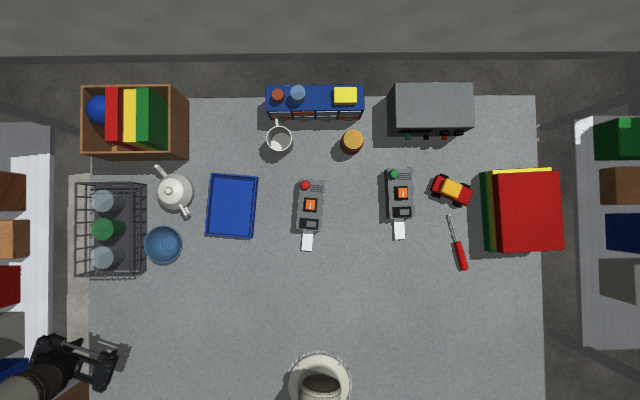

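View pics/side0.png

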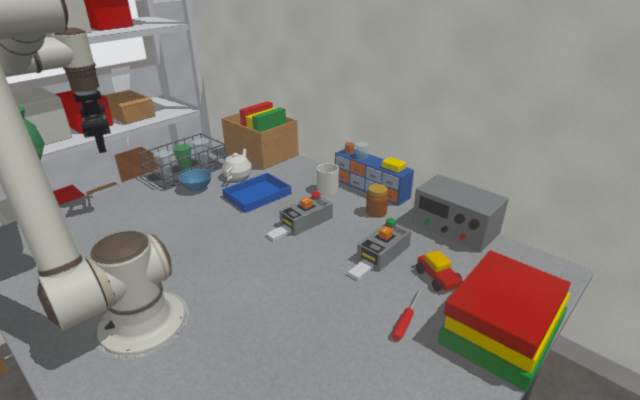

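The top view shows the green-lamp tester on the right: lamp (394,174), key (402,193), tongue (399,231). The red-lamp tester is at about (310,205) and the tray at (232,205). Next I'll measure these by colour.

```bash
python3 - <<'E'
from h import *
np.set_printoptions(precision=4,suppress=True)
def blob(im,f,box):
    x0,y0,x1,y1=box; s=im[y0:y1,x0:x1].astype(int); m=f(s[...,0],s[...,1],s[...,2]).astype(np.uint8)
    n,l,st,c=cv2.connectedComponentsWithStats(m); k=1+np.argmax(st[1:,4])
    ys,xs=np.where(l==k); pts=np.stack([xs+x0,ys+y0],1).astype(np.float32)
    return pts.mean(0),len(pts),pts
org=lambda r,g,b:(r>180)&(g>50)&(g<140)&(b<90)
wht=lambda r,g,b:(r>190)&(g>190)&(b>190)
blu=lambda r,g,b:(b>90)&(r<60)&(b>g+40)
T=cv2.imread("pics/top0.png")[...,::-1];S=cv2.imread("pics/side0.png")[...,::-1]
for c,im,bo in(("top",T,(385,180,420,205)),("side",S,(370,224,400,245))):
    p,n,_=blob(im,org,bo); print(c,"key",p,n,atz(c,p,.084))
for bx in((380,215,420,245),):
    p,n,pts=blob(T,wht,bx); w=np.array([atz("top",q,.014)[:2] for q in pts]).astype(np.float32)
    r=cv2.minAreaRect(w); print("tongue",p,n,r); 
    print("tongue c",w.mean(0))
p,n,pts=blob(T,blu,(200,165,265,245)); w=np.array([atz("top",q,.034)[:2] for q in pts]).astype(np.float32)
print("tray",p,n,cv2.minAreaRect(w))
crop=lambda im,b,k:cv2.resize(im[b[1]:b[3],b[0]:b[2]],None,fx=k,fy=k,interpolation=2)
a=crop(T,(370,160,420,250),6);b=crop(S,(335,205,425,290),6)
b=cv2.copyMakeBorder(b,0,30,0,0,0);cv2.imwrite("pics/crop.png",np.hstack([a,b])[...,::-1])
E
```

```text
top key [402.3125 191.8906] 64 [ 0.618  -0.2702  0.084 ]
side key [386.2046 229.7727] 44 [ 0.6206 -0.272   0.084 ]
tongue [399.1421 229.9148] 176 ((0.49639469385147095, -0.27366259694099426), (0.033019207417964935, 0.05233687162399292), 89.0859146118164)
tongue c [ 0.4966 -0.2741]
tray [231.1389 205.8457] 2728 ((0.5857477784156799, 0.2701634168624878), (0.15297800302505493, 0.198781356215477), 84.39918518066406)
```

View pics/crop.png

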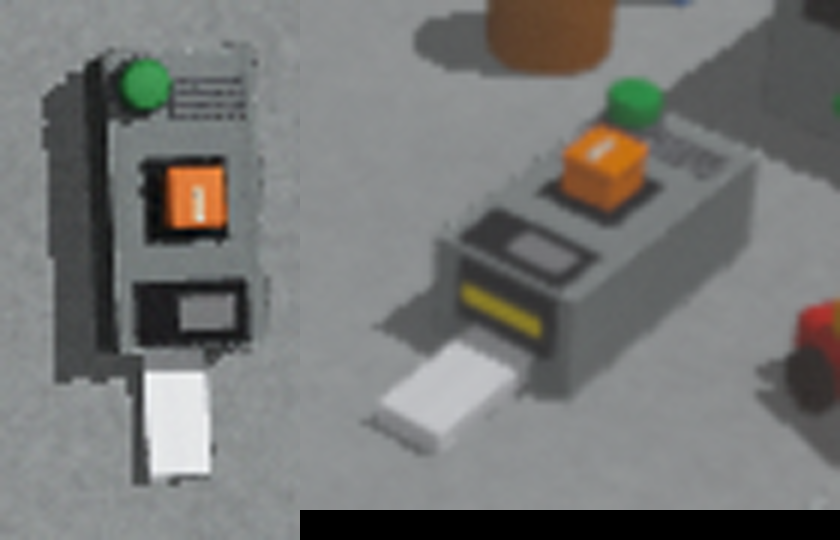

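>>> drive_tool([
  {"linear":[0,0,0],"rot":[0,0,-7.2]},
  {"linear":[0,0,0],"rot":[0,0,-7.2]},
  {"linear":[0,0,0],"rot":[0,0,-7.2]},
  {"linear":[0.019,0.0437,0],"rot":[0,0,0]},
  {"linear":[0.019,0.0437,0],"rot":[0,0,0]},
  {"linear":[0.019,0.0437,0],"rot":[0,0,0]},
  {"linear":[0.019,0.0437,0],"rot":[0,0,0]},
  {"linear":[0.019,0.0437,0],"rot":[0,0,0]},
  {"linear":[0.019,0.0437,0],"rot":[0,0,0]},
  {"linear":[0.019,0.0437,0],"rot":[0,0,0]},
], hand=255, force=20)

```text
time: 2.55
tool_pos: [0.3536, 0.2864, 0.2449]
ee_rot: [-180.0, -0.0, 2.0]
wrist_force: [-1.0, 0.3, 0.7]
finger_gap: 0.0017
grasp_force: 0.0
```

>>> drive_tool([
  {"linear":[0.019,0.0437,0],"rot":[0,0,0]},
  {"linear":[0.019,0.0437,0],"rot":[0,0,0]},
  {"linear":[0.019,0.0437,0],"rot":[0,0,0]},
  {"linear":[0.019,0.0437,0],"rot":[0,0,0]},
  {"linear":[0.019,0.0437,0],"rot":[0,0,0]},
  {"linear":[0.019,0.0437,0],"rot":[0,0,0]},
  {"linear":[0.019,0.0437,0],"rot":[0,0,0]},
  {"linear":[0.019,0.0437,0],"rot":[0,0,0]},
  {"linear":[0.019,0.0437,0],"rot":[0,0,0]},
  {"linear":[0.019,0.0437,0],"rot":[0,0,0]},
])

```text
time: 3.8
tool_pos: [0.559, -0.1438, 0.2447]
ee_rot: [180.0, -0.0, 2.0]
wrist_force: [1.1, -0.0, 0.3]
finger_gap: 0.0007
grasp_force: 0.0
```

>>> drive_tool([
  {"linear":[0.019,0.0437,0],"rot":[0,0,0]},
  {"linear":[0.019,0.0437,0.02],"rot":[0,0,0]},
  {"linear":[0.019,0.0437,0.04],"rot":[0,0,0]},
  {"linear":[0,0,0.03],"rot":[0,0,0]},
  {"linear":[0,0,0],"rot":[0,0,0]},
  {"linear":[0,0,0],"rot":[0,0,0]},
])

```text
time: 4.55
tool_pos: [0.6209, -0.2712, 0.1563]
ee_rot: [179.9, -0.1, 2.1]
wrist_force: [0.1, 0.2, 0.4]
finger_gap: 0.0003
grasp_force: 0.0
```

>>> drive_tool([
  {"linear":[-0.001,0,0.025],"rot":[0,0,0]},
  {"linear":[0,0,0.02],"rot":[0,0,0]},
  {"linear":[0,0,0.006],"rot":[0,0,0]},
  {"linear":[0,0,0.005],"rot":[0,0,0]},
  {"linear":[0,0,0.005],"rot":[0,0,0]},
  {"linear":[0,0,0.004],"rot":[0,0,0]},
  {"linear":[0,0,0.003],"rot":[0,0,0]},
  {"linear":[0,0,0.002],"rot":[0,0,0]},
  {"linear":[0,0,0],"rot":[0,0,0]},
])

```text
time: 5.68
tool_pos: [0.6192, -0.2706, 0.0884]
ee_rot: [180.0, -0.1, 2.1]
wrist_force: [-4.2, 3.8, 7.1]
finger_gap: 0.0004
grasp_force: 3.7
```

>>> drive_tool([
  {"linear":[0,0,0.002],"rot":[0,0,0]},
  {"linear":[0,0,0.002],"rot":[0,0,0]},
  {"linear":[0,0,0.002],"rot":[0,0,0]},
  {"linear":[0,0,0],"rot":[0,0,0]},
])

```text
time: 6.18
tool_pos: [0.6192, -0.2705, 0.0827]
ee_rot: [180.0, -0.1, 2.1]
wrist_force: [-4.6, 4.8, 8.2]
finger_gap: 0.0006
grasp_force: 4.3
```

>>> drive_tool([
  {"linear":[0,0,0.001],"rot":[0,0,0]},
  {"linear":[0,0,0.001],"rot":[0,0,0]},
  {"linear":[0,0,0.001],"rot":[0,0,0]},
  {"linear":[0,0,0],"rot":[0,0,0]},
])

```text
time: 6.68
tool_pos: [0.6193, -0.2706, 0.0824]
ee_rot: [179.9, -0.1, 2.2]
wrist_force: [-8.3, 6.7, 18.3]
finger_gap: -0.0
grasp_force: 9.2
```

>>> drive_tool([
  {"linear":[0,0,-0.006],"rot":[0,0,0]},
  {"linear":[0,0,-0.008],"rot":[0,0,0]},
  {"linear":[0,0,-0.01],"rot":[0,0,0]},
  {"linear":[0,0,-0.015],"rot":[0,0,0]},
  {"linear":[0,0,-0.03],"rot":[0,0,0]},
  {"linear":[0,0,-0.04],"rot":[0,0,0]},
  {"linear":[0,0,-0.04],"rot":[0,0,0]},
  {"linear":[-0.05,0,0],"rot":[0,0,0]},
  {"linear":[-0.05,0,0],"rot":[0,0,0]},
  {"linear":[0,0,0],"rot":[0,0,0]},
], hand=0)

```text
time: 7.92
tool_pos: [0.5156, -0.2746, 0.2252]
ee_rot: [-179.9, 0.1, 1.9]
wrist_force: [0.9, 0.5, -0.5]
finger_gap: 0.0854
grasp_force: 0.0
```

```bash
python3 - <<'E'
from h import *
T=snap("top","t1");S=snap("side","s1")
crop=lambda im,b,k:cv2.resize(im[b[1]:b[3],b[0]:b[2]],None,fx=k,fy=k,interpolation=2)
a=crop(T,(360,160,420,250),6);b=crop(S,(340,190,425,280),5);a=crop(T,(360,160,420,250),5)
cv2.imwrite("pics/crop1.png",np.hstack([a,b])[...,::-1])
print(env.observe()["tool_pos"])
for c in("top","side"):
    for r in env.landmark_of(c,"pack_ok_center")[:2]: print(c,r,atz(c,r["centre"],.032))
E
```

```text
[ 0.51911028 -0.27492354  0.2253573 ]
side {'centre': [370.6, 256.3], 'score': 0.58} [ 0.54816258 -0.27505087  0.032     ]
```

View pics/crop1.png

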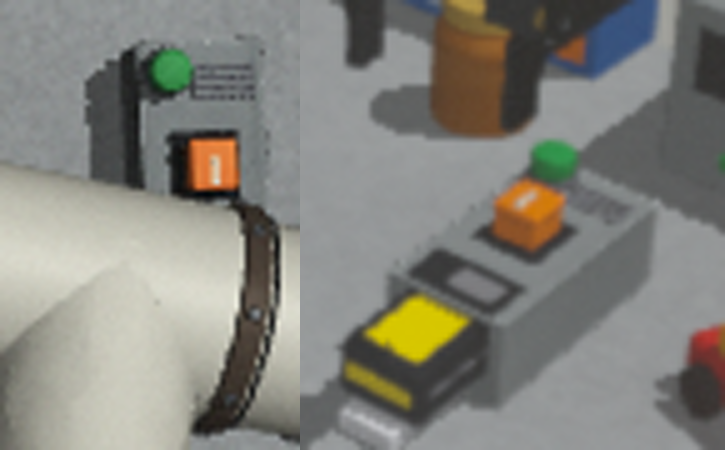

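The side view shows the pack out on the tongue (crop about (410,350)) and the key back up. Descending to grip it.

>>> drive_tool([
  {"linear":[0,0,0.045],"rot":[0,0,0]},
  {"linear":[0,0,0.045],"rot":[0,0,0]},
  {"linear":[0,0,0.04],"rot":[0,0,0]},
  {"linear":[0,0,0.03],"rot":[0,0,0]},
  {"linear":[0,0,0.015],"rot":[0,0,0]},
  {"linear":[0,0,0.01],"rot":[0,0,0]},
  {"linear":[0,0,0],"rot":[0,0,0]},
  {"linear":[0,0,0],"rot":[0,0,0]},
])

```text
time: 9.12
tool_pos: [0.5199, -0.275, 0.0407]
ee_rot: [180.0, -0.1, 2.0]
wrist_force: [-0.4, 0.8, 0.4]
finger_gap: 0.087
grasp_force: 0.0
```

>>> drive_tool([
  {"linear":[0,0,0],"rot":[0,0,0]},
  {"linear":[0,0,0],"rot":[0,0,0]},
  {"linear":[0,0,0],"rot":[0,0,0]},
  {"linear":[0,0,0],"rot":[0,0,0]},
], hand=110, force=8)

```text
time: 9.62
tool_pos: [0.5188, -0.2744, 0.0397]
ee_rot: [-180.0, 0.0, 2.0]
wrist_force: [-0.2, 3.8, 3.6]
finger_gap: 0.0554
grasp_force: 1.7
```

>>> drive_tool([
  {"linear":[0,0,0],"rot":[0,0,0]},
  {"linear":[0,0,0],"rot":[0,0,0]},
  {"linear":[0,0,0],"rot":[0,0,0]},
  {"linear":[0,0,0],"rot":[0,0,0]},
], hand=200, force=40)

```text
time: 10.12
tool_pos: [0.5188, -0.2744, 0.0397]
ee_rot: [-180.0, 0.0, 2.0]
wrist_force: [-1.0, 5.2, 4.6]
finger_gap: 0.0533
grasp_force: 39.9
```

>>> drive_tool([
  {"linear":[0,-0.001,0],"rot":[0,0,0]},
  {"linear":[-0.006,0,0],"rot":[0,0,0]},
  {"linear":[-0.012,0,0],"rot":[0,0,0]},
  {"linear":[-0.012,0,0],"rot":[0,0,0]},
  {"linear":[-0.012,0,0],"rot":[0,0,0]},
  {"linear":[0,0,0],"rot":[0,0,0]},
])

```text
time: 10.88
tool_pos: [0.4748, -0.2754, 0.0397]
ee_rot: [-180.0, 0.2, 2.0]
wrist_force: [-2.6, -1.3, 4.3]
finger_gap: 0.0539
grasp_force: 39.9
```

>>> drive_tool([
  {"linear":[-0.012,0,0],"rot":[0,0,0]},
  {"linear":[-0.012,0,0],"rot":[0,0,0]},
  {"linear":[-0.012,0,0],"rot":[0,0,0]},
  {"linear":[-0.012,0,0],"rot":[0,0,0]},
  {"linear":[0,0,-0.005],"rot":[0,0,0]},
  {"linear":[0,0,-0.015],"rot":[0,0,0]},
  {"linear":[0,0,-0.03],"rot":[0,0,0]},
  {"linear":[0,0,-0.04],"rot":[0,0,0]},
  {"linear":[0,0,-0.04],"rot":[0,0,0]},
  {"linear":[0,0,0],"rot":[0,0,0]},
])

```text
time: 12.12
tool_pos: [0.4309, -0.2776, 0.1735]
ee_rot: [179.8, -0.4, 2.1]
wrist_force: [0.0, 0.5, -2.7]
finger_gap: 0.0534
grasp_force: 39.9
```

>>> drive_tool([
  {"linear":[0,0,0],"rot":[0,0,3.8]},
  {"linear":[0,0,0],"rot":[0,0,3.8]},
  {"linear":[0.003,-0.02,0],"rot":[0,0,0]},
  {"linear":[0.0055,-0.04,0],"rot":[0,0,0]},
  {"linear":[0.0055,-0.04,0],"rot":[0,0,0]},
  {"linear":[0.0055,-0.04,0],"rot":[0,0,0]},
  {"linear":[0.0055,-0.04,0],"rot":[0,0,0]},
  {"linear":[0.0055,-0.04,0],"rot":[0,0,0]},
  {"linear":[0.0055,-0.04,0],"rot":[0,0,0]},
  {"linear":[0.0055,-0.04,0],"rot":[0,0,0]},
])

```text
time: 13.38
tool_pos: [0.4985, 0.0187, 0.1686]
ee_rot: [179.9, 0.2, -5.6]
wrist_force: [0.3, -0.4, -1.7]
finger_gap: 0.0537
grasp_force: 39.9
```

>>> drive_tool([
  {"linear":[0.0055,-0.04,0],"rot":[0,0,0]},
  {"linear":[0.0055,-0.04,0],"rot":[0,0,0]},
  {"linear":[0.0055,-0.04,0],"rot":[0,0,0]},
  {"linear":[0.0055,-0.04,0],"rot":[0,0,0]},
  {"linear":[0.0055,-0.04,0],"rot":[0,0,0]},
  {"linear":[0.0055,-0.04,0],"rot":[0,0,0]},
  {"linear":[0.0025,-0.02,0],"rot":[0,0,0]},
  {"linear":[0,0,0.025],"rot":[0,0,0]},
  {"linear":[0,0,0.025],"rot":[0,0,0]},
  {"linear":[0,0,0],"rot":[0,0,0]},
])

```text
time: 14.62
tool_pos: [0.5581, 0.2711, 0.1166]
ee_rot: [179.7, 0.3, -5.6]
wrist_force: [-0.1, 0.1, -1.2]
finger_gap: 0.054
grasp_force: 39.9
```

```bash
python3 - <<'E'
from h import *
T=snap("top","t2");S=snap("side","s2");s=env.observe();print(s["tool_pos"],s["ee_rot"],s["finger_gap"])
crop=lambda im,b,k:cv2.resize(im[b[1]:b[3],b[0]:b[2]],None,fx=k,fy=k,interpolation=2)
cv2.imwrite("pics/crop2.png",np.hstack([crop(T,(195,155,275,255),5),crop(S,(210,130,290,230),5)])[...,::-1])
E
```

```text
[0.56034768 0.27253813 0.11979616] [ 1.79960923e+02  2.81414511e-03 -5.58727200e+00] 0.053687752257605546
```

View pics/crop2.png

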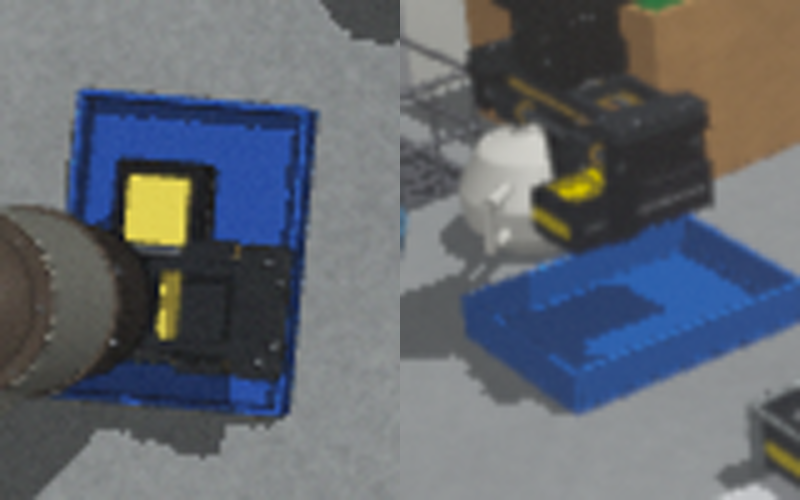

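The pack hangs level and label up, inside the tray outline (top crop pack about (165,250), tray (75–315, 90–415)). Lowering it.

>>> drive_tool([
  {"linear":[0,0,0.025],"rot":[0,0,0]},
  {"linear":[0,0,0.025],"rot":[0,0,0]},
  {"linear":[0,0,0.018],"rot":[0,0,0]},
  {"linear":[0,0,0.01],"rot":[0,0,0]},
  {"linear":[0,0,0.004],"rot":[0,0,0]},
  {"linear":[0,0,0.002],"rot":[0,0,0]},
  {"linear":[0,0,0],"rot":[0,0,0]},
  {"linear":[0,0,0],"rot":[0,0,0]},
])

```text
time: 15.72
tool_pos: [0.5605, 0.2731, 0.0361]
ee_rot: [-180.0, -0.0, -5.6]
wrist_force: [0.3, -0.0, -3.0]
finger_gap: 0.0537
grasp_force: 39.9
```

>>> drive_tool([
  {"linear":[0,0,0.001],"rot":[0,0,0]},
  {"linear":[0,0,0.001],"rot":[0,0,0]},
  {"linear":[0,0,0.001],"rot":[0,0,0]},
  {"linear":[0,0,0],"rot":[0,0,0]},
  {"linear":[0,0,0],"rot":[0,0,0]},
])

```text
time: 16.35
tool_pos: [0.5602, 0.2729, 0.0325]
ee_rot: [180.0, 0.0, -5.6]
wrist_force: [0.2, -0.3, -2.3]
finger_gap: 0.054
grasp_force: 39.9
```

>>> drive_tool([
  {"linear":[0,0,0.001],"rot":[0,0,0]},
  {"linear":[0,0,0.0005],"rot":[0,0,0]},
  {"linear":[0,0,0.0005],"rot":[0,0,0]},
  {"linear":[0,0,0],"rot":[0,0,0]},
  {"linear":[0,0,0],"rot":[0,0,0]},
])

```text
time: 16.98
tool_pos: [0.5601, 0.2729, 0.0308]
ee_rot: [180.0, 0.0, -5.6]
wrist_force: [-1.3, -0.1, 0.7]
finger_gap: 0.0538
grasp_force: 39.9
```

>>> drive_tool([
  {"linear":[0,0,0.0005],"rot":[0,0,0]},
  {"linear":[0,0,0],"rot":[0,0,0]},
  {"linear":[0,0,0],"rot":[0,0,0]},
], force=3)

```text
time: 17.35
tool_pos: [0.5603, 0.2728, 0.0306]
ee_rot: [-180.0, -0.0, -5.6]
wrist_force: [-1.8, -1.4, 5.2]
finger_gap: 0.0542
grasp_force: 3.0
```

>>> drive_tool([
  {"linear":[0,0,0],"rot":[0,0,0]},
  {"linear":[0,0,0],"rot":[0,0,0]},
  {"linear":[0,0,0],"rot":[0,0,0]},
  {"linear":[0,0,0],"rot":[0,0,0]},
], hand=45)

```text
time: 17.85
tool_pos: [0.5602, 0.2729, 0.0299]
ee_rot: [-180.0, -0.0, -5.6]
wrist_force: [-0.0, 0.6, 0.3]
finger_gap: 0.0713
grasp_force: 0.0
```

Released; I'll rise, move aside and look.

>>> drive_tool([
  {"linear":[0,0,-0.02],"rot":[0,0,0]},
  {"linear":[0,0,-0.04],"rot":[0,0,0]},
  {"linear":[0,0,-0.05],"rot":[0,0,0]},
  {"linear":[0,0,-0.05],"rot":[0,0,0]},
  {"linear":[0,0,-0.05],"rot":[0,0,0]},
  {"linear":[-0.04,0,0],"rot":[0,0,0]},
  {"linear":[-0.04,0,0],"rot":[0,0,0]},
  {"linear":[-0.04,0,0],"rot":[0,0,0]},
  {"linear":[0,0,0],"rot":[0,0,0]},
])

```text
time: 18.98
tool_pos: [0.4388, 0.2845, 0.2407]
ee_rot: [-180.0, -0.0, -5.4]
wrist_force: [0.0, 0.4, -0.4]
finger_gap: 0.0716
grasp_force: 0.0
```

```bash
python3 - <<'E'
from h import *
T=snap("top","t3");S=snap("side","s3")
crop=lambda im,b,k:cv2.resize(im[b[1]:b[3],b[0]:b[2]],None,fx=k,fy=k,interpolation=2)
cv2.imwrite("pics/crop3.png",np.hstack([crop(T,(150,120,390,270),2),crop(S,(180,130,420,280),1.33*1.0) if 0 else crop(S,(210,130,370,280),2)])[...,::-1])
E
```

```text
(no output)
```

View pics/crop3.png

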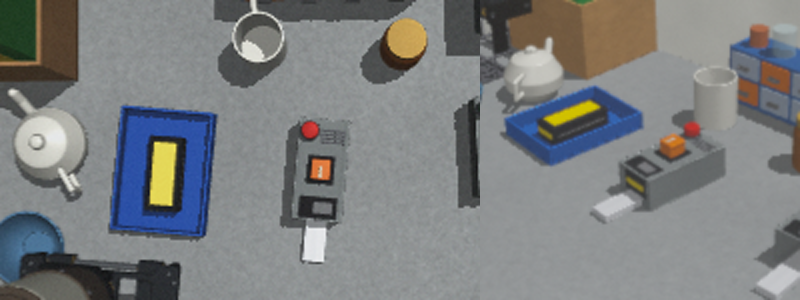

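The pack lies flat and label up in the middle of the tray (crop (163,173)); the red-lamp tester and the bystanders are untouched.

```bash
python3 -c "
from rig import env
print(env.close_job())"
```

```text
the job is handed in; nothing more can be done
None
```

I pressed the green-lamp tester's eject key fully down and it sprang back, then drew the pack out and laid it flat and label up in the blue tray; the job is handed in, at about 19 s of robot time.

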